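# Feed a tray of wet press-on nails into the curing lamp under its sprung shutter

## Task

Put the tray of wet gel nails in the curing lamp: press the lamp's bar right down with one fingertip to swing the amber shutter up, and while that fingertip holds it up push the tray along its guide with the other finger, by the lip at its outer end, until it is fully home against the stop inside. Keep the shutter held up until the tray is home, then let it fall shut over the flat part of the tray and leave. The shutter must not touch the tray or the nails; do not pick the tray up, and leave everything else on the desk where it is.

Things in the scene. Friction and masses are not known exactly. Their poses are not given: they have to be found in the camera images.
- lamp: Fixed curing lamp with infeed guide. Origin on the desk under the middle of its mouth; x = feed direction, into the lamp; y = level, to the press-bar side; z up. In this frame, mm: housing x 0 to 190, y -100 to 88, 118 tall; mouth y -38 to 38, ceiling z 50; stop inside at x = 90. Shaft along the guide at y 46, z 22, in bearings 30 tall at x = -232 and -20.
- guide_end (a point): Open outer end of the guide, middle of its floor: x = -255, y = 0, z = 6 mm in the lamp's frame, axes as the lamp's. The floor is one dark plate, y -40 to 96, top 6 mm above the desk; the tray's guide runs straight into the lamp between rails at y = 29.5 to 35.5 mm either side; rail tops 14 mm above the desk.
- tray: Loose white tray in the guide, 0.15 to 0.31 kg, slides easily, 155 (x) x 56 (y) mm; origin at the centre of its underside, axes as the lamp's. Front end x = 77.5. Two rows of nails on stands at x 0 to 75, tops 28.5 above the underside; rear part x -73.5 to -1.5 is bare plate 4 thick. Origin in the lamp's frame: x -128 to -90 at the start (wholly outside), x = 12.5 fully home on the stop.
- tray_lip (a point): Middle of the outer face of the tray's upright rear lip, the face to push: x = -77.5, y = 0, z = 17 mm in the tray's frame. The lip is 50 mm wide (y), 4 thick, its top 30 above the tray's underside (36 above the desk). When the tray is home this face is at x = -65 mm in the lamp's frame, still outside the lamp. The fully pressed bar is 80 mm to the side (y) of this point.
- shutter (a joint): Shutter angle, rad. 0 = shut: amber plate across the mouth at x -6 to -2 mm in the lamp's frame, lower edge 16 mm above the desk, clear of the tray's flat part but blocking the nails. 0.95 = fully open on its end stop, free end about 120 mm above the desk. Pressing the bar down opens it; let go, it springs shut in about half a second. From 0.75 up the nails pass freely.
- press_bar (a point): Middle of the axis of the round steel press bar, 8 mm thick, 214 long, parallel to the feed, x -250 to -36 mm in the lamp's frame, cranked to the shaft by an arm at each end, free between. Shut: axis y 75.5, z 42.5; fully pressed: y 80, z 10 (top at 14). Pressing straight down takes about 3 N at first, 5 N fully down; a fingertip can slide along it while pressing.
- polish: Bystander: a gel-polish bottle, 30 mm across and 78 mm tall, beside the guide. Origin at the centre of its underside.
- jar: Bystander: a copper-capped glass jar, 52 mm across and 58 mm tall, beside the guide. Origin at the centre of its underside.
- brush: Bystander: a standing powder brush, 42 mm across and 74 mm tall, beside the guide. Origin at the centre of its underside.
- pot: Bystander: a flat white-lidded pigment pot, 44 mm across and 22 mm tall, on the press-bar side. Origin at the centre of its underside.
- buffer: Bystander: a grey nail-buffing block, 92 x 26 x 25 mm, lying on the press-bar side. Origin at the centre of its underside.
- display: Bystander: a clear bar, 100 x 24 x 18 mm, with one row of four nails on stands (40 mm tall overall); not the tray. Origin at the centre of its underside.
- tin: Bystander: a flat metal tin, 85 x 55 x 22 mm. Origin at the centre of its underside.

How it is judged:
By the outcome, as a careful person would: the job done as asked, in the order asked, and still so for the second after the job is handed in, with the robot touching nothing.
It also fails if it takes over 42 s, if anything falls off the work surface, if the arm or the gripper's body presses on something with over 40 N, if the wrist force passes 120 N, or if a joint passes its speed limit or range.

## Robot

A 6-joint arm with a two-finger parallel gripper is mounted at the origin on the work surface. World frame = base frame: x ahead of the robot, y to its left, z up, the work surface at z = 0. Lengths are in m, angles in rad, forces in N, time in s.
With the tool pointing down it reaches from about 0.35 to 0.775 m from the base axis. Payload 5.5 kg.
Tool frame: the origin (TCP) lies midway between the tips of the shut fingers; the grasp point (between the pads) lies 19 mm behind it; z points along the fingers, y is the line along which they close (so a half turn about z gives the same grasp; the last joint's range is limited). The gripper opens to 85 mm and grips with 20 to 120 N. Pads are 22 mm wide; open, the fingers measure 114 mm over their backs; the gripper's body (76 mm by 85 mm) begins 54 mm behind the grasp point. The pads swing forward as they close: fully open they stand 13 mm farther back than shut.
Start: joints at [1.129, 0.313, 0.046, 1.304, 0, 1.431], TCP at [0.171, 0.549, 0.231] pointing down, gripper open.
Joint ranges: [-2.76, 2.76], [-0.86, 1.69], [-1.03, 1.26], [-2.2, 2.34], [-1.47, 1.5], [-3.14, 3.14]. Speed limits (rad/s): [2.57, 2.57, 3.14, 3.14, 3.14, 3.14].

## Interface

Orientations are given as a 3x3 rotation matrix whose columns are the frame's x, y, z axes.
In Python, from bench import ctrl gives the robot as it stands.
- The arm moves only by the tool carry_out, never from a script. Its argument "deltas" is a list of rows, each a list of 6 numbers: the shift along the tool's x, y, z each as a share of 25 mm, from -1 to 1, then the turn, a rotation vector about the tool's x, y, z each as a share of 6 degrees, from -1 to 1. In form: [[tx, ty, tz, ax, ay, az], ...]. A call has 1 to 12 rows; each row shifts and turns the commanded pose from where the row before left it, along the tool's axes as they then stand; what a row does not reach is not made up. A row lasts 1/12 s, in which the tool goes at most 41.7 mm and 7.16 degrees, less where a joint would pass 70% of its speed; a pose out of reach is approached as far as the arm can. A call with a number of a shift or a turn outside -1 to 1 is refused whole. A call with a gripper value outside its range is refused whole. "grip" is the closure in counts, from 0 (fully open) to 255 (shut), set as the call begins (left out, the last holds). The fingers move at their own pace and stop on an object; "newtons" is the grip in N (left out, the last holds). Time passes only in rows, so rows that do not move let the fingers close. It gives the time, the measured TCP pose, the force, the opening and the grip force at its end, in the units of the state.
- ctrl.sense(): the state, without advancing time (a new reading comes with each control period).
- ctrl.read_camera(name): name is "side" or "top" or "wrist"; returns a dict with "frame" (400x640x3 uint8, red, green, blue), "vfov" (degrees; the focal length in pixels is half the picture's height over the tangent of half this angle, whatever the lens; pixels are square), "cx", "cy" (the principal point, pixels), "R" (3x3) and "t" (3): a world point X has camera coordinates R X + t; the wrist camera has in their place "hand_eye" (4x4, takes a point from camera to tool coordinates, whose origin is the TCP and whose axes are the flange's). Camera axes: x right, y down, z forward; pixel columns grow to the right and rows downward; lengths in m; the calibration is good to about 2 mm. The wrist camera is an equidistant fisheye: a pixel r from the principal point sees the ray r / f radians off the axis. A picture is of the moment at which its call begins: read the wrist's pose just before it. There is no depth.
- ctrl.hand_in(): hands the job in; it is judged then, once.
The state is a dict: "t": time; "joint_pos": joint angles; "qd": joint speeds; "joint_torque": joint torques, N m; "position": TCP position; "orientation": TCP orientation; "ft_force": force on the tool from outside, world axes, zero at the start; "ft_torque": the same for the moment, N m; "finger_gap": opening from 0.0 (shut) to 1.0 (fully open); "grasp_force": force on a finger pad.
Only numpy, scipy, OpenCV 4.12 (cv2) and the standard library are available. Lean on these libraries where they do the work, as an engineer would, in place of code of your own. Each camera call takes 0.05 s, during which the arm holds its last target. There are 200 camera calls.

## Working session

There is one attempt and no reset: what is moved stays moved. The work goes in short steps, Python scripts to look and compute and a tool call to move; the robot and the scene stay as the last step left them, time stands still between calls to the robot, and variables do not carry over. Pictures are saved under pics/ and viewed, at most 11 in all, crops included, and the job is handed in when it is done.

Besides the shell and the picture viewer there is one more tool, called after "Call:" by a JSON object that holds its "op" and its "data", one argument or row to a line. carry_out: Moves the arm, as the interface text tells. Its arguments: {"type":"object","properties":{"deltas":{"type":"array"},"grip":{"type":"number"},"newtons":{"type":"number"}},"required":["deltas"]}

```bash
mkdir -p pics; cat > h.py <<'E'
import numpy as np, cv2
from bench import ctrl
def snap(n,f):
    s=ctrl.sense(); c=ctrl.read_camera(n); cv2.imwrite('pics/'+f,cv2.cvtColor(c['frame'],cv2.COLOR_RGB2BGR)); np.save('pics/'+n+'.npy',c,allow_pickle=True); return s,c
def load(n): return np.load('pics/'+n+'.npy',allow_pickle=True).item()
def ray(c,u,v):
    f=200/np.tan(np.radians(c['vfov'])/2); R=np.array(c['R']);t=np.array(c['t'])
    return -R.T@t, R.T@np.array([(u-c['cx'])/f,(v-c['cy'])/f,1])
def plane(c,u,v,z):
    o,d=ray(c,u,v); return o+d*(z-o[2])/d[2]
def proj(c,X):
    f=200/np.tan(np.radians(c['vfov'])/2); p=np.array(c['R'])@X+np.array(c['t']); return p[:2]/p[2]*f+[c['cx'],c['cy']]
E
python3 -c "
from h import *
for n in ('side','top'):
    s,c=snap(n,n+'0.png'); print(n,c['vfov'],c['cx'],c['cy'],ray(c,c['cx'],c['cy']))
print(s)"
```

```text
side 47.12891657429363 317.1297200163605 199.39674456817846 (array([0.2006847 , 0.45021427, 0.73009328]), array([ 0.37348559, -0.58874426, -0.71686032]))
top 57.18056091534535 323.34434623140675 198.0425059500588 (array([ 0.38248011, -0.12580372,  0.95703214]), array([ 2.23711672e-01, -5.86975080e-04, -9.74655192e-01]))
{'t': 0.05, 'joint_pos': array([ 1.12942091e+00,  3.14004988e-01,  4.49676983e-02,  1.30358168e+00,
       -4.77585015e-06,  1.43122443e+00]), 'qd': array([ 0.00035966,  0.00061107,  0.00144603, -0.00086472,  0.00268006,
       -0.00329881]), 'joint_torque': array([ 2.67349664e-03, -4.82153821e+01,  2.99550194e+01,  1.32675574e-02,
       -9.53273820e-05,  8.79117408e-06]), 'position': array([0.17069021, 0.54854809, 0.23040164]), 'orientation': array([[-9.54801864e-01,  2.97241992e-01, -7.74286131e-04],
       [ 2.97242896e-01,  9.54800470e-01, -1.65001290e-03],
       [ 2.48835641e-04, -1.80558644e-03, -9.99998339e-01]]), 'ft_force': array([-0.54504694,  0.96233151,  0.92248821]), 'ft_torque': array([-0.0032738 ,  0.00679562, -0.01177563]), 'grasp_force': 0.0, 'finger_gap': 0.9993372630748915}
```

View pics/top0.png

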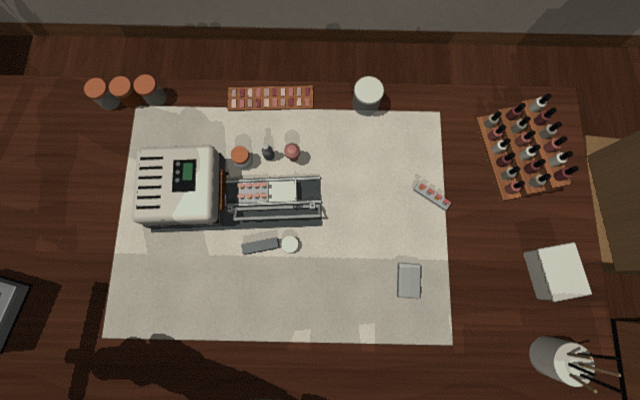

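View pics/side0.png

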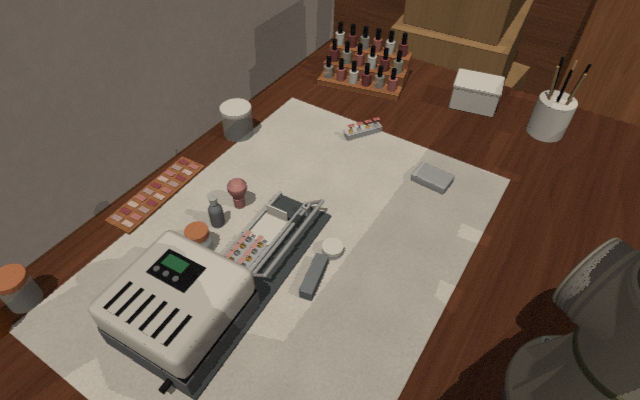

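Top view: lamp at left (135–218,147–222), guide running to (322,~190), bar along row ~208–218, tray with lip at ~(298,190). The feed is roughly world +y, and the bar is on the robot side. I'll enlarge both views.

```bash
python3 -c "
from h import *
a=cv2.imread('pics/top0.png')[135:260,205:335]; cv2.imwrite('pics/t1.png',cv2.resize(a,None,fx=6,fy=4.8*1.0,interpolation=cv2.INTER_CUBIC)[:600])
a=cv2.imread('pics/side0.png')[170:320,190:360]; cv2.imwrite('pics/s1.png',cv2.resize(a,None,fx=4,fy=4,interpolation=cv2.INTER_CUBIC))
"
```

```text
(no output)
```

View pics/t1.png

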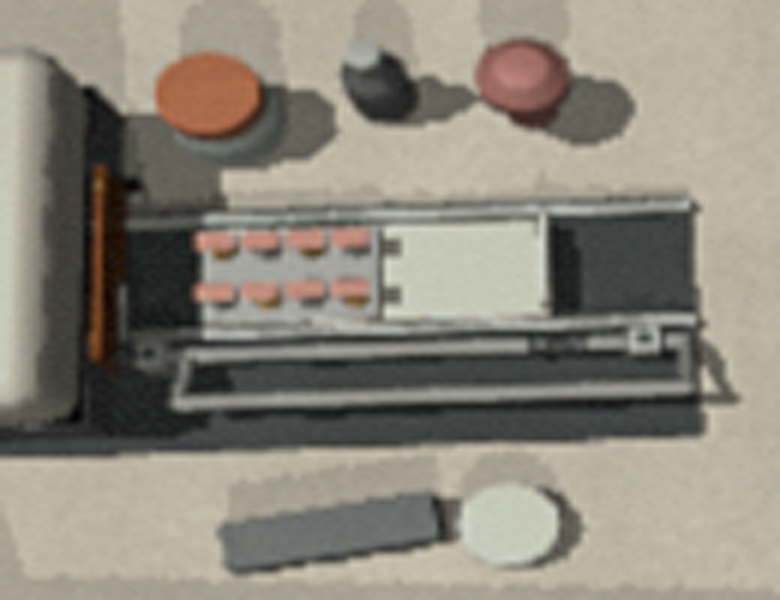

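View pics/s1.png

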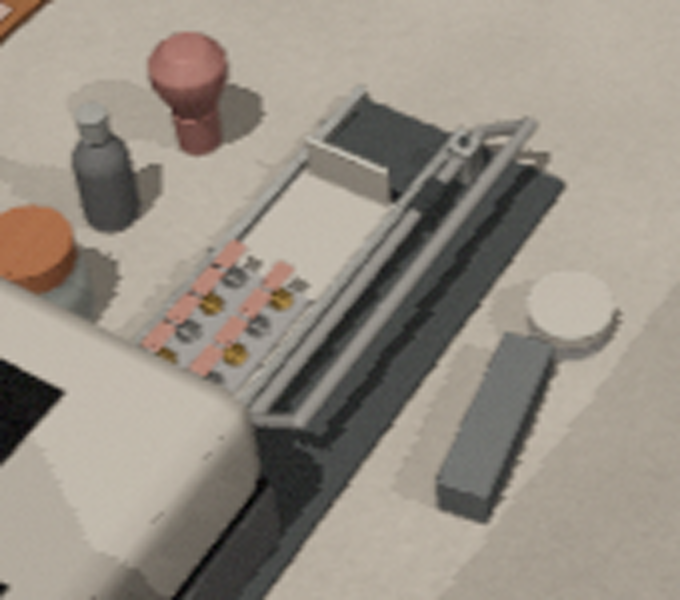

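```bash
python3 -c "
from h import *
T=load('top');S=load('side')
P=dict(platecorner=((705,434),(565,185),.006),barout=((690,388),(530,122),.0425),barin=((175,404),(300,425),.0425),lipfar=((545,212),(310,140),.036),lipnear=((547,315),(388,170),.036),railfarend=((692,205),(365,92),.014),pot=((510,523),(572,307),.022),bufA=((222,530),(440,492),.025),bufB=((437,494),(553,350),.025),potnear=((510,565),(572,350),.022),brush=((524,75),(190,65),.06))
q={}
for k,(a,b,z) in P.items():
    A=(205+a[0]/6,135+a[1]/4.8);B=(190+b[0]/4,170+b[1]/4)
    t=plane(T,*A,z);s=plane(S,*B,z);q[k]=(t+s)/2;print(k,t.round(4),s.round(4))
d=q['barin']-q['barout'];print(d,np.hypot(*d[:2]),np.degrees(np.arctan2(d[1],d[0])))
print('floor corner->guide_end etc')
"
```

```text
platecorner [ 0.5273 -0.1256  0.006 ] [ 0.5257 -0.1189  0.006 ]
barout [ 0.5461 -0.1188  0.0425] [ 0.5478 -0.1179  0.0425]
barin [0.5331 0.0973 0.0425] [0.5329 0.0987 0.0425]
lipfar [ 0.6428 -0.0537  0.036 ] [ 0.64   -0.0495  0.036 ]
lipnear [ 0.5856 -0.0567  0.036 ] [ 0.5937 -0.0544  0.036 ]
railfarend [ 0.6545 -0.1172  0.014 ] [ 0.6507 -0.1111  0.014 ]
pot [ 0.4757 -0.0441  0.022 ] [ 0.4735 -0.0396  0.022 ]
bufA [0.4693 0.0768 0.025 ] [0.4671 0.0843 0.025 ]
bufB [ 0.4901 -0.0128  0.025 ] [ 0.4664 -0.0104  0.025 ]
potnear [ 0.4537 -0.0449  0.022 ] [ 0.4599 -0.0173  0.022 ]
brush [ 0.7124 -0.0438  0.06  ] [ 0.7101 -0.0411  0.06  ]
[-0.01393849  0.21636596  0.        ] 0.2168144621330397 93.68595303019708
floor corner->guide_end etc
```

Call:
{"op": "carry_out", "data": {
  "deltas": [
    [0,0,0,0,0,0.96],
    [0,0,0,0,0,0.96],
    [0,0,0,0,0,0.96],
    [0,0,0,0,0,0.96],
    [0,0,0,0,0,0.96],
    [0,0,0,0,0,0.96],
    [0,0,0,0,0,0.96],
    [0,0,0,0,0,0.96],
    [0,0,0,0,0,0.96],
    [0,0,0,0,0,0.96],
    [0,0,0,0,0,0.96],
    [0,0,0,0,0,0.96]
  ],
  "grip": 0
}}

```text
t: 1.1
position: [0.1708, 0.5487, 0.2308]
orientation: [[-0.058, 0.998, -0.0], [0.998, 0.058, -0.001], [-0.001, -0.001, -1.0]]
ft_force: [0.5, -0.6, -0.0]
finger_gap: 0.997
grasp_force: 0.0
```

Call:
{"op": "carry_out", "data": {
  "deltas": [
    [-0.97,0.56,0,0,0,0],
    [-0.97,0.56,0,0,0,0],
    [-0.97,0.56,0,0,0,0],
    [-0.97,0.56,0,0,0,0],
    [-0.97,0.56,0,0,0,0],
    [-0.97,0.56,0,0,0,0],
    [-0.97,0.56,0,0,0,0],
    [-0.97,0.56,0,0,0,0],
    [-0.97,0.56,0,0,0,0],
    [-0.97,0.56,0,0,0,0],
    [-0.97,0.56,0,0,0,0],
    [-0.97,0.56,0,0,0,0]
  ]
}}

```text
t: 2.1
position: [0.3571, 0.2678, 0.231]
orientation: [[-0.063, 0.998, -0.0], [0.998, 0.063, -0.0], [-0.0, -0.0, -1.0]]
ft_force: [0.8, 0.1, -0.1]
finger_gap: 0.998
grasp_force: 0.0
```

Call:
{"op": "carry_out", "data": {
  "deltas": [
    [-0.97,0.56,0,0,0,0],
    [-0.97,0.56,0,0,0,0],
    [-0.97,0.56,0,0,0,0],
    [-0.97,0.56,0,0,0,0],
    [-0.97,0.56,0,0,0,0],
    [-0.97,0.56,0,0,0,0],
    [-0.97,0.56,0,0,0,0],
    [-0.97,0.56,0,0,0,0],
    [-0.97,0.56,0,0,0,0],
    [-0.97,0.56,0,0,0,0],
    [-0.97,0.56,0,0,0,0],
    [-0.97,0.56,0,0,0,0]
  ]
}}

```text
t: 3.1
position: [0.543, -0.0121, 0.2308]
orientation: [[-0.062, 0.998, -0.001], [0.998, 0.062, 0.0], [0.0, -0.001, -1.0]]
ft_force: [-0.8, 0.7, -0.4]
finger_gap: 1.004
grasp_force: 0.0
```

Call:
{"op": "carry_out", "data": {
  "deltas": [
    [-0.93,0.54,0.5,0,0,0],
    [-0.93,0.54,1,0,0,0],
    [-0.93,0.54,1,0,0,0],
    [0,0,1,0,0,0],
    [0,0,0.5,0,0,0],
    [0,0,0,0,0,0],
    [0,0,0,0,0,0]
  ]
}}

```text
t: 3.68
position: [0.5865, -0.0777, 0.1302]
orientation: [[-0.062, 0.998, -0.003], [0.998, 0.062, 0.001], [0.001, -0.003, -1.0]]
ft_force: [-0.8, 0.2, 0.5]
finger_gap: 1.002
grasp_force: 0.0
```

```bash
cat >> h.py <<'E'
def wray(s,c,u,v):
    f=200/np.tan(np.radians(c['vfov'])/2); a=np.array([u-c['cx'],v-c['cy']]); r=np.hypot(*a); th=r/f
    d=np.r_[a/r*np.sin(th),np.cos(th)]; H=np.array(c['hand_eye']); R=np.array(s['orientation'])
    return R@H[:3,3]+s['position'], R@H[:3,:3]@d
def wplane(s,c,u,v,z):
    o,d=wray(s,c,u,v); return o+d*(z-o[2])/d[2]
E
python3 -c "
from h import *
s,c=snap('wrist','w1.png'); np.save('pics/s.npy',s,allow_pickle=True); print(s['position'],s['orientation'],c['vfov'],c['hand_eye'])"
```

```text
[ 0.58654466 -0.07769421  0.13023955] [[-6.23875981e-02  9.98048103e-01 -2.78791171e-03]
 [ 9.98051421e-01  6.23903179e-02  8.99397438e-04]
 [ 1.07158060e-03 -2.72636800e-03 -9.99995709e-01]] 65.70646984690485 [[-2.35191535e-05 -9.54277780e-01 -2.98921257e-01  7.57232448e-02]
 [ 9.99999905e-01 -1.52590231e-04  4.08449761e-04  3.88434869e-04]
 [-4.35386995e-04 -2.98921219e-01  9.54277693e-01 -1.43565772e-01]
 [ 0.00000000e+00  0.00000000e+00  0.00000000e+00  1.00000000e+00]]
```

View pics/w1.png

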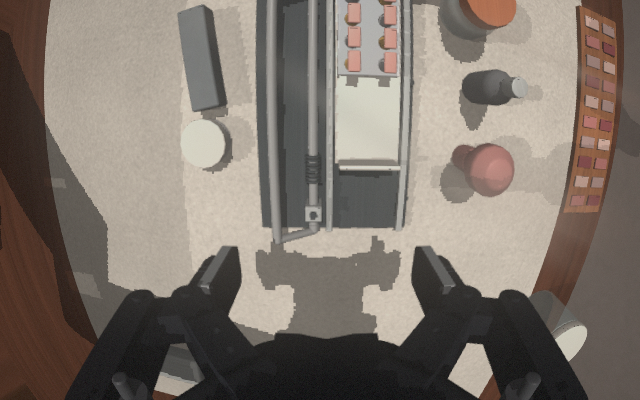

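The wrist view shows the bar from (276,238) up to about (271,20), the lip's top edge at (338–402,168), the plate's outer corner at (264,227) and the far rail's end at (402,230).

```bash
python3 -c "
from h import *
s=np.load('pics/s.npy',allow_pickle=True).item();c=load('wrist')
q={}
for n,u,v,z in [('barout',277,238,.0425),('bar2',274,120,.0425),('bar3',272,30,.0425),('lipL',338,168,.036),('lipR',402,168,.036),('corner',264,227,.006),('railfar',405,230,.014),('raillip',407,150,.014),('railfarin',398,230,.014),('railnear',333,230,.014)]:
    q[n]=wplane(s,c,u,v,z); r=s['orientation'].T@(q[n]-s['position']); print(n,q[n].round(4),'tool mm',(r*1000).round(1))
d=q['bar3']-q['barout'];print(np.degrees(np.arctan2(d[1],d[0])))
u=np.array([-.0625,.998]);v=np.array([-.998,-.0625]);L=np.array([.6061,.1373])
for k in q: e=q[k][:2]-L; print(k,e@u*1e3,e@v*1e3)
"
```

```text
barout [ 0.5483 -0.1167  0.0425] tool mm [-36.6 -40.4  87.8]
bar2 [ 0.5442 -0.0201  0.0425] tool mm [ 60.  -38.4  87.9]
bar3 [0.539  0.0486 0.0425] tool mm [128.9 -39.4  88. ]
lipL [ 0.5949 -0.0557  0.036 ] tool mm [21.4 10.  94.2]
lipR [ 0.6463 -0.052   0.036 ] tool mm [21.8 61.5 94.1]
corner [ 0.5302 -0.1241  0.006 ] tool mm [-42.9 -58.8 124.4]
railfar [ 0.6635 -0.1154  0.014 ] tool mm [-42.6  74.7 116. ]
raillip [ 0.6548 -0.0404  0.014 ] tool mm [ 32.9  70.8 116.1]
railfarin [ 0.6566 -0.1157  0.014 ] tool mm [-42.5  67.9 116. ]
railnear [ 0.5958 -0.1189  0.014 ] tool mm [-41.8   7.  116.2]
93.23635979854207
barout -249.862189344121 73.54583588256261
bar2 -153.1971125419362 71.60813126168577
bar3 -84.32327955595623 72.54291640632864
lipL -191.88730163426897 23.229017468218924
lipR -191.4724323509794 -28.29786517437214
corner -256.0864377690974 92.05823959673671
railfar -255.8292548838561 -41.46762128332343
raillip -180.339375602793 -37.489722603174236
railfarin -255.68915433190696 -34.62999954407979
railnear -255.05182627317802 26.298422251368727
```

Call:
{"op": "carry_out", "data": {
  "deltas": [
    [0,0.22,0.9,0,0,0],
    [0,0,0.9,0,0,0],
    [0,0,0.9,0,0,0],
    [0,0,0.5,0,0,0],
    [0,0,0.3,0,0,0],
    [0,0,0,0,0,0]
  ]
}}

```text
t: 4.23
position: [0.5928, -0.0771, 0.0436]
orientation: [[-0.063, 0.998, -0.001], [0.998, 0.063, 0.0], [0.0, -0.0, -1.0]]
ft_force: [0.5, -0.3, -0.5]
finger_gap: 1.002
grasp_force: 0.0
```

```bash
python3 -c "
from h import *
s,c=snap('wrist','w2.png'); print(s['position'],s['ft_force'])
s,c=snap('side','s2.png')
a=cv2.imread('pics/w2.png')[:,100:560]; b=cv2.imread('pics/s2.png')[100:330,190:400]
cv2.imwrite('pics/c2.png',np.hstack([a[:400],cv2.resize(b,(340,372))[:400] if 0 else cv2.copyMakeBorder(cv2.resize(b,(340,372)),0,28,0,0,0)]))"
```

```text
[ 0.59279517 -0.07708757  0.04358158] [ 0.51380779 -0.299301   -0.51406059]
```

View pics/c2.png

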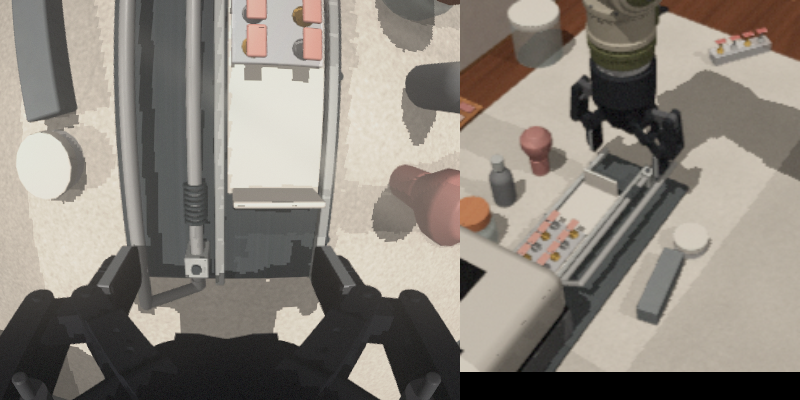

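```bash
python3 -c "
from h import *
s=ctrl.sense();c=load('wrist')
for n,u,v,z in [('barL',232,235,.0425),('barR',245,235,.0425),('barL2',222,100,.0425),('barR2',235,100,.0425),('tipLin',238,248,.0566),('tipLout',229,247,.0566),('tipRin',411,247,.0566),('tipRout',422,247,.0566),('tipRback',424,285,.0566),('lipL',333,207,.036),('lipR',424,207,.036),('railRin',427,215,.014),('railLin',325,215,.014)]:
    p=wplane(s,c,u,v,z); print(n,(s['orientation'].T@(p-s['position'])*1000).round(1))
"
```

```text
barL [  5.9 -50.1   2.7]
barR [  6.1 -42.7   2.7]
barL2 [ 76.6 -49.7   2.6]
barR2 [ 76.2 -43.    2.6]
tipLin [  5.6 -43.  -11.4]
tipLout [  6.  -47.6 -11.4]
tipRin [  6.1  42.3 -11.2]
tipRout [  5.9  48.1 -11.2]
tipRback [-17.4  52.6 -11.2]
lipL [19.8  4.2  9.3]
lipR [19.5 53.8  9.4]
railRin [ 6.  64.1 31.4]
railLin [ 6.6 -0.1 31.3]
```

Call:
{"op": "carry_out", "data": {
  "deltas": [
    [0,0,0.3,0,0,0],
    [0,-0.07,0.3,0,0,0],
    [0,-0.07,0.3,0,0,0],
    [0,-0.04,0.3,0,0,0],
    [0,0,0.2,0,0,0],
    [0,0,0,0,0,0],
    [0,0,0,0,0,0]
  ]
}}

```text
t: 4.92
position: [0.5882, -0.0777, 0.0087]
orientation: [[-0.062, 0.998, -0.0], [0.998, 0.062, 0.0], [0.0, -0.0, -1.0]]
ft_force: [-1.3, 0.2, 3.4]
finger_gap: 0.997
grasp_force: 1.5
```

Call:
{"op": "carry_out", "data": {
  "deltas": [
    [0,0,0.2,0,0,0],
    [0,0,0.1,0,0,0],
    [0,0,0,0,0,0],
    [0,0,0,0,0,0]
  ]
}}

```text
t: 5.25
position: [0.5897, -0.0778, 0.0019]
orientation: [[-0.063, 0.998, 0.002], [0.998, 0.063, -0.0], [-0.0, 0.002, -1.0]]
ft_force: [0.8, 0.1, 4.1]
finger_gap: 0.995
grasp_force: 1.8
```

```bash
python3 -c "
from h import *
s,c=snap('wrist','w3.png'); print(s['position'],s['ft_force'])
s,c=snap('side','s3.png')
a=cv2.imread('pics/w3.png')[:,100:560]; b=cv2.imread('pics/s3.png')[130:330,190:350]
cv2.imwrite('pics/c3.png',np.hstack([a,cv2.resize(b,(320,400))]))"
```

```text
[ 0.58967721 -0.0778482   0.00186078] [0.794532   0.06869409 4.07275614]
```

View pics/c3.png

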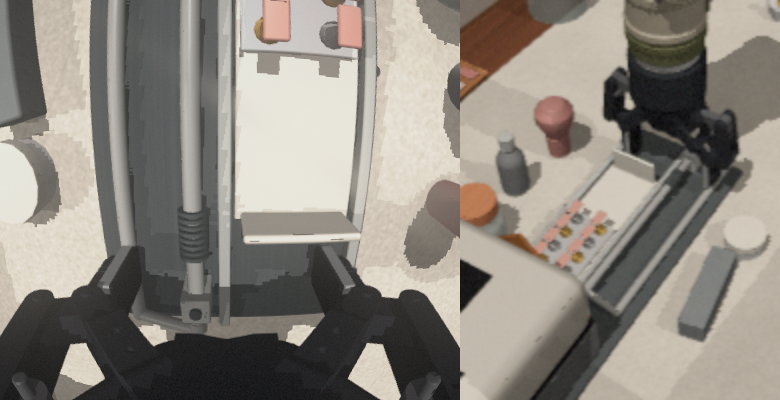

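The bar is under the left fingertip (about column 120–140), the amber shutter has swung up (side view, ~(520,245)), and the right finger sits behind the lip. I'll press the last bit.

Call:
{"op": "carry_out", "data": {
  "deltas": [
    [0,0,0.08,0,0,0],
    [0,0,0.04,0,0,0],
    [0,0,0,0,0,0],
    [0,0,0,0,0,0]
  ]
}}

```text
t: 5.68
position: [0.5901, -0.0779, 0.0002]
orientation: [[-0.063, 0.998, 0.003], [0.998, 0.063, -0.0], [-0.001, 0.003, -1.0]]
ft_force: [0.0, 1.9, 14.1]
finger_gap: 0.998
grasp_force: 6.6
```

Call:
{"op": "carry_out", "data": {
  "deltas": [
    [0.12,0,-0.02,0,0,0],
    [0.15,0,0,0,0,0],
    [0.15,0,0,0,0,0],
    [0.15,0,0,0,0,0],
    [0.2,0,0,0,0,0],
    [0.2,0,0,0,0,0],
    [0.2,0,0,0,0,0],
    [0.2,0,0,0,0,0],
    [0.2,0,0,0,0,0],
    [0.2,0,0,0,0,0],
    [0.2,0,0,0,0,0],
    [0.15,0,0,0,0,0]
  ]
}}

```text
t: 6.68
position: [0.5874, -0.0268, 0.0004]
orientation: [[-0.062, 0.998, 0.004], [0.998, 0.062, -0.004], [-0.005, 0.004, -1.0]]
ft_force: [1.2, -5.6, 8.7]
finger_gap: 1.001
grasp_force: 5.2
```

```bash
python3 -c "
from h import *
s,c=snap('wrist','w4.png'); print(s['position'],s['ft_force'])
s,c=snap('side','s4.png')
a=cv2.imread('pics/w4.png')[:,100:560]; b=cv2.imread('pics/s4.png')[130:330,190:350]
cv2.imwrite('pics/c4.png',np.hstack([a,cv2.resize(b,(320,400))]))"
```

```text
[ 5.87360317e-01 -2.67925451e-02  4.26231238e-04] [ 1.20476476 -5.57657201  8.68009805]
```

View pics/c4.png

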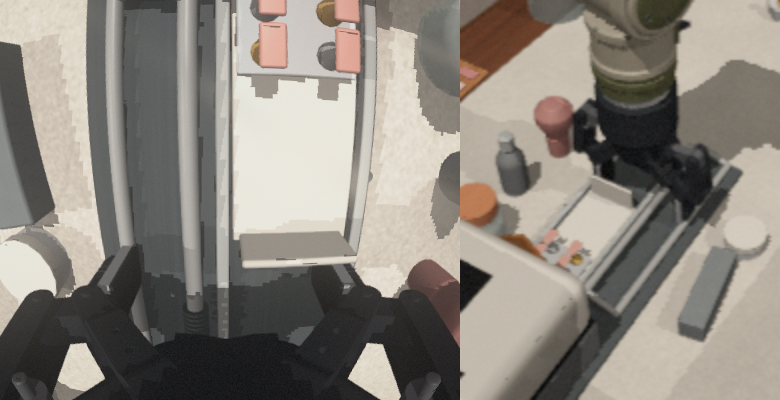

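The lip is in contact with the right finger, the shutter is up and the tray is advancing straight. Continuing.

Call:
{"op": "carry_out", "data": {
  "deltas": [
    [0.2,0,0,0,0,0],
    [0.2,0,0,0,0,0],
    [0.2,0,0,0,0,0],
    [0.2,0,0,0,0,0],
    [0.2,0,0,0,0,0],
    [0.2,0,0,0,0,0],
    [0.2,0,0,0,0,0],
    [0.2,0,0,0,0,0],
    [0.2,0,0,0,0,0],
    [0.2,0,0,0,0,0],
    [0.2,0,0,0,0,0],
    [0.2,0,0,0,0,0]
  ]
}}

```text
t: 7.78
position: [0.5838, 0.0331, 0.0005]
orientation: [[-0.062, 0.998, 0.005], [0.998, 0.062, -0.004], [-0.004, 0.004, -1.0]]
ft_force: [2.1, -5.6, 9.5]
finger_gap: 1.001
grasp_force: 5.6
```

Call:
{"op": "carry_out", "data": {
  "deltas": [
    [0.15,0,0,0,0,0],
    [0.15,0,0,0,0,0],
    [0.1,0,0,0,0,0],
    [0.1,0,0,0,0,0],
    [0.08,0,0,0,0,0],
    [0.08,0,0,0,0,0]
  ]
}}

```text
t: 8.28
position: [0.5827, 0.0495, 0.0005]
orientation: [[-0.062, 0.998, 0.004], [0.998, 0.062, -0.004], [-0.004, 0.004, -1.0]]
ft_force: [2.4, -6.4, 9.3]
finger_gap: 1.001
grasp_force: 6.0
```

Call:
{"op": "carry_out", "data": {
  "deltas": [
    [0.08,0,0,0,0,0],
    [0.08,0,0,0,0,0],
    [0.08,0,0,0,0,0],
    [0.06,0,0,0,0,0],
    [0,0,0,0,0,0]
  ]
}}

```text
t: 8.7
position: [0.5822, 0.0574, 0.0005]
orientation: [[-0.062, 0.998, 0.004], [0.998, 0.062, -0.003], [-0.003, 0.004, -1.0]]
ft_force: [2.9, -4.2, 10.1]
finger_gap: 1.0
grasp_force: 5.7
```

Call:
{"op": "carry_out", "data": {
  "deltas": [
    [0.06,0,0,0,0,0],
    [0.06,0,0,0,0,0],
    [0,0,0,0,0,0]
  ]
}}

```text
t: 8.95
position: [0.5821, 0.0593, 0.0005]
orientation: [[-0.06, 0.998, 0.004], [0.998, 0.06, -0.005], [-0.006, 0.004, -1.0]]
ft_force: [1.4, -8.2, 11.1]
finger_gap: 0.999
grasp_force: 8.0
```

Call:
{"op": "carry_out", "data": {
  "deltas": [
    [0.06,0,0,0,0,0],
    [0.06,0,0,0,0,0],
    [0,0,0,0,0,0]
  ]
}}

```text
t: 9.2
position: [0.5821, 0.0595, 0.0006]
orientation: [[-0.058, 0.998, 0.005], [0.998, 0.058, -0.011], [-0.011, 0.004, -1.0]]
ft_force: [1.1, -16.4, 10.9]
finger_gap: 0.998
grasp_force: 11.0
```

Push force rose sharply at the predicted home position. I'll back off the lip with the bar still held down and check.

Call:
{"op": "carry_out", "data": {
  "deltas": [
    [-0.1,0,0,0,0,0],
    [-0.1,0,0,0,0,0],
    [-0.2,0,0,0,0,0],
    [-0.2,0,0,0,0,0],
    [0,0,0,0,0,0]
  ]
}}

```text
t: 9.62
position: [0.5822, 0.0504, 0.0005]
orientation: [[-0.062, 0.998, 0.004], [0.998, 0.062, 0.002], [0.002, 0.004, -1.0]]
ft_force: [1.3, 3.4, 12.0]
finger_gap: 0.998
grasp_force: 5.9
```

```bash
python3 -c "
from h import *
s,c=snap('wrist','w5.png'); np.save('pics/s.npy',s,allow_pickle=True);print(s['position'],s['ft_force'])
s,c=snap('side','s5.png')
a=cv2.imread('pics/w5.png')[:,100:560]; b=cv2.imread('pics/s5.png')[130:330,190:350]
cv2.imwrite('pics/c5.png',np.hstack([a,cv2.resize(b,(320,400))]))"
```

```text
[5.82162897e-01 5.04039792e-02 4.87648463e-04] [ 1.31868772  3.43396477 11.98770255]
```

View pics/c5.png

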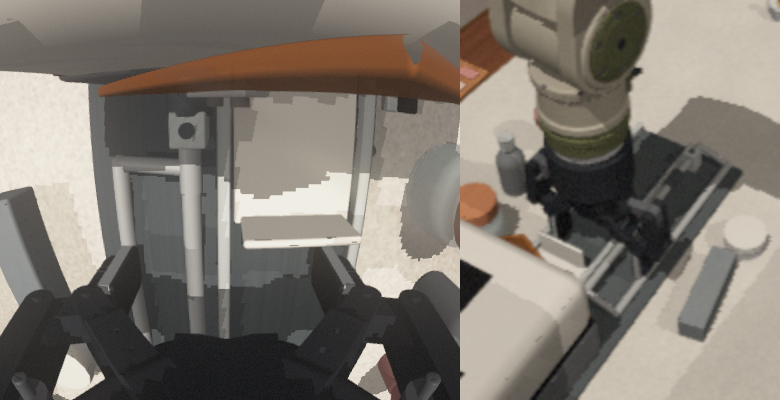

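```bash
python3 -c "
from h import *
s=np.load('pics/s.npy',allow_pickle=True).item();c=load('wrist')
for n,u,v,z in [('lipL',343,246,.036),('lipR',460,242,.036),('armL',215,164,.01),('armR',275,172,.022)]:
    p=wplane(s,c,u,v,z); print(n,(s['orientation'].T@(p-s['position'])*1000).round(1))
"
```

```text
lipL [ 19.9   7.1 -35.4]
lipR [ 20.1  56.4 -35.3]
armL [ 47.5 -50.7  -9.6]
armR [ 46.2 -20.4 -21.5]
```

The lip is square and at the home position (no rebound), and the shutter is up. Now I'll lift straight up and let the shutter fall.

Call:
{"op": "carry_out", "data": {
  "deltas": [
    [0,0,-0.2,0,0,0],
    [0,0,-0.3,0,0,0],
    [0,0,-0.4,0,0,0],
    [0,0,-0.4,0,0,0],
    [0,0,-0.4,0,0,0],
    [0,0,-0.6,0,0,0],
    [0,0,-1,0,0,0],
    [0,0,-1,0,0,0],
    [0,0,-1,0,0,0],
    [0,0,-1,0,0,0]
  ]
}}

```text
t: 10.55
position: [0.58, 0.0499, 0.1581]
orientation: [[-0.063, 0.998, -0.0], [0.998, 0.063, 0.0], [0.0, -0.0, -1.0]]
ft_force: [0.7, -0.7, 0.2]
finger_gap: 0.997
grasp_force: 0.0
```

Call:
{"op": "carry_out", "data": {
  "deltas": [
    [-1,0,-1,0,0,0],
    [-1,0,-1,0,0,0],
    [-1,0,-1,0,0,0],
    [-1,0,0,0,0,0],
    [-1,0,0,0,0,0],
    [-1,0,0,0,0,0],
    [-1,0,0,0,0,0],
    [0,0,0,0,0,0],
    [0,0,0,0,0,0]
  ]
}}

```text
t: 11.3
position: [0.5911, -0.126, 0.2316]
orientation: [[-0.06, 0.998, -0.0], [0.998, 0.06, 0.0], [0.0, -0.0, -1.0]]
ft_force: [-0.4, -0.1, -0.2]
finger_gap: 1.0
grasp_force: 0.0
```

```bash
python3 -c "
from h import *
s,c=snap('top','t6.png');print(s['position'],s['ft_force'],s['t'])
s,c=snap('side','s6.png');s,c=snap('wrist','w6.png')
a=cv2.imread('pics/t6.png')[135:260,205:335]; b=cv2.imread('pics/s6.png')[130:330,190:350]
cv2.imwrite('pics/c6.png',np.hstack([cv2.resize(a,(400,400)),cv2.resize(b,(320,400))]))"
```

```text
[ 0.59108506 -0.12599759  0.23158888] [-0.41829901 -0.075426   -0.18550867] 11.3
```

View pics/c6.png

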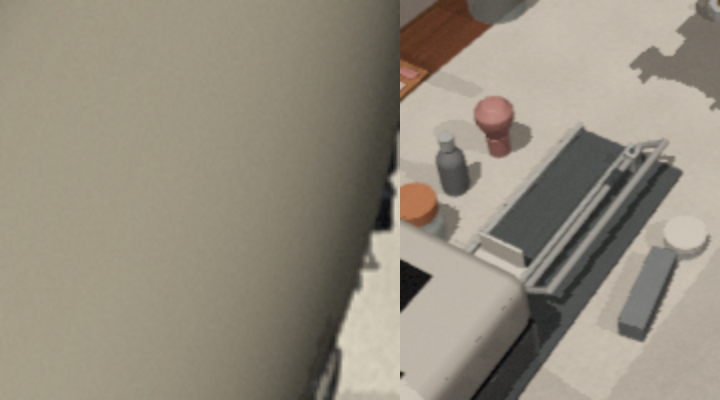

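View pics/w6.png

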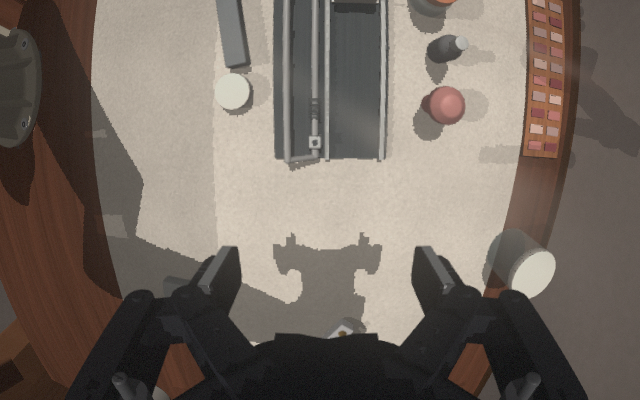

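The bar is back up, the shutter is down, the tray's lip sits just outside the lamp at (505,248) in the side panel, the bystanders are where they were, and the arm is clear. Handing in.

```bash
python3 -c "
from bench import ctrl
print(ctrl.hand_in())"
```

```text
the job is handed in; nothing more can be done
None
```

The job is handed in: the tray is against the stop in the lamp, the press bar has sprung back up so the shutter should be shut (no final picture showed it directly), and the arm is clear after about 11 s of the 42 s allowed.

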